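# Fill the empty pocket, then hold the loupe in focus over the new roller

### The arm

A 6-joint arm with a two-finger parallel gripper is mounted at the origin on the work surface. World frame = base frame: x ahead of the robot, y to its left, z up, the work surface at z = 0. Lengths are in m, angles in rad, forces in N, time in s.
With the tool pointing down it reaches from about 0.3 to 0.775 m from the base axis. Payload 14.6 kg.
Tool frame: the origin (TCP) lies at the very end of the fingers, on their centre line; the grasp point (between the pads) lies ctrl.tcp_to_grasp behind it (ctrl.tcp_to_grasp is the distance from the TCP to the grasp point, in m); x points along the fingers, y is the direction in which the jaws open and shut, and the axes are right-handed (so a half turn about x gives the same grasp; the last joint's range is limited). The gripper opens to 94 mm and grips with 3 to 60 N. Pads are 16 mm wide; open, the fingers measure 119 mm over their backs; the gripper's body (75 mm by 177 mm) begins 78 mm behind the grasp point.
Start: joints at [-1.224, 0.3, 1.521, -0, 1.321, -0.067], TCP at [0.221, -0.504, 0.205] pointing down, gripper open.
Joint ranges: [-3.03, 3.03], [-0.79, 2.21], [0.23, 2.52], [-1.04, 4.18], [0, 3.07], [-2.55, 2.55]. Speed limits (rad/s): [2.22, 2.22, 2.57, 3.14, 3.14, 3.14].

### API

Orientations are given as [roll, pitch, yaw] about the fixed x, y, z axes, in that order (R = Rz(yaw) Ry(pitch) Rx(roll)).
In Python, from station import ctrl gives the robot as it stands.
- The arm moves only by the tool play_rows, never from a script. Its argument "increments" is a list that holds one entry, the list of rows, each a list of 5 numbers: the closure in counts, from 0 (fully open) to 255 (shut), then the shift along the tool's x, y, z in cm, then the turn about the tool's x in degrees. A call has 1 to 12 rows; each row shifts and turns the commanded pose from where the row before left it, along the tool's axes as they then stand; what a row does not reach is not made up. A row lasts 1/12 s, in which the tool goes at most 41.7 mm and 7.16 degrees, less where a joint would pass 70% of its speed; a pose out of reach is approached as far as the arm can. A call is refused whole if a number of a shift passes 4.17 or a number of a turn 7.16, either way. A call with a gripper value outside its range is refused whole. The fingers move at their own pace and stop on an object; "newtons" is the grip in N (left out, the last holds). Time passes only in rows, so rows that do not move let the fingers close. It gives the time, the measured TCP pose, the force and the opening at its end, in the units of the state.
- ctrl.get_obs(): the state, without advancing time (a new reading comes with each control period).
- ctrl.camera(name): name is "side" or "top" or "wrist"; returns the picture (480x640x3 uint8, red, green, blue); there is no depth.
- ctrl.calibration(name): a dict with "fx", "fy", "cx", "cy" (pixels), "rvec" (rotation vector, rad) and "tvec" (3), from world to camera coordinates, as OpenCV has them; the wrist camera has in their place "T_tool_cam" (4x4, takes a point from camera to tool coordinates, whose origin is the TCP and whose axes are the tool frame's). Camera axes: x right, y down, z forward; pixel columns grow to the right and rows downward; lengths in m; the calibration is good to about 2 mm. A picture is of the moment at which its call begins: read the wrist's pose just before it. calibration takes no time and is no camera call.
- ctrl.hand_in(): hands the job in, once; it reports no verdict.
The state is a dict: "time_s": time; "qpos": joint angles; "joint_vel": joint speeds; "tau": joint torques, N m; "ee_pos": TCP position; "eef_rot": TCP orientation; "force": force on the tool from outside, world axes, zero at the start; "moment": the same for the moment, N m; "grip_width": finger opening in m.
Only numpy, scipy, OpenCV 4.12 (cv2) and the standard library are available. Lean on these libraries where they do the work, as an engineer would, in place of code of your own. Each camera call takes 0.05 s, during which the arm holds its last target.

### The job

Put the spare guide roller (the loose one of the same size as those in the tray) upright and fully down into the tray's one empty pocket and let go of it. Then take the loupe by its handle and hold it level, centred over the roller you just seated, with the middle of its lens at the height of the gauge's pointer; finish while still holding it there, steady and free of everything else. Leave the other rollers, the gauge and the rest of the table as they are.

Things in the scene. Friction and masses are not known exactly. Their poses are not given: they have to be found in the camera images.
- tray: fixed plywood tray, 160 mm (x) by 236 mm (y), 22 mm high, with six round pockets 29 mm across and 12 mm deep (floors 10 mm above the table), in two rows of three, 72 mm apart; origin centre of underside, z up
- tray_hole0 (a point): centre of a pocket's mouth, level with the tray's top (22 mm above the table)
- tray_hole1 (a point): centre of a pocket's mouth, level with the tray's top (22 mm above the table)
- tray_hole2 (a point): centre of a pocket's mouth, level with the tray's top (22 mm above the table)
- tray_hole3 (a point): centre of a pocket's mouth, level with the tray's top (22 mm above the table)
- tray_hole4 (a point): centre of a pocket's mouth, level with the tray's top (22 mm above the table)
- tray_hole5 (a point): centre of a pocket's mouth, level with the tray's top (22 mm above the table)
- roller0: grey printed guide roller already standing in a pocket of the tray: upright cylinder 26 mm across, 40 mm tall, steel bush showing in its top; about 30 g; origin centre of underside, z up
- roller1: grey printed guide roller already standing in a pocket of the tray: upright cylinder 26 mm across, 40 mm tall, steel bush showing in its top; about 30 g; origin centre of underside, z up
- roller2: grey printed guide roller already standing in a pocket of the tray: upright cylinder 26 mm across, 40 mm tall, steel bush showing in its top; about 30 g; origin centre of underside, z up
- roller3: grey printed guide roller already standing in a pocket of the tray: upright cylinder 26 mm across, 40 mm tall, steel bush showing in its top; about 30 g; origin centre of underside, z up
- roller4: grey printed guide roller already standing in a pocket of the tray: upright cylinder 26 mm across, 40 mm tall, steel bush showing in its top; about 30 g; origin centre of underside, z up
- spare: the spare guide roller, same as those in the tray (26 mm across, 40 mm tall, steel bush in its top, about 30 g), standing upright on the table; origin centre of underside, z up. Seated in a pocket its underside is 10 mm and its top 50 mm above the table
- loupe: hand loupe lying flat on the table: black straight handle 90 mm long (along its x), 16 mm wide (y), 24 mm high (z), with a round lens in a steel frame 60 mm across and 10 mm thick beyond its +x end; about 90 g. Origin centre of the underside of the handle, it balances about 8 mm from there towards the lens; z is up when the lens is level
- lens (a point): centre of the loupe's lens: 80 mm along +x from the middle of the handle and 12 mm above the underside (half the handle's height)
- gauge: fixed focus gauge: upright steel post 197 mm tall, 10 mm thick, on a dark base disc 70 mm across and 12 mm high, with a knob on top (205 mm in all). A dark clamp collar (26 mm across, 18 mm high) is set somewhere on the post, with a flat steel pointer to its -x side. Origin centre of the base's underside
- mark (a point): tip of the gauge's pointer, 48 mm out from the post and in the middle of the pointer's 4 mm thickness: its height above the table (95 to 150 mm) is the height at which the middle of the lens must be held. The collar is clamped lightly; do not push it
- fat_roller: look-alike of the rollers, 40 mm across, 40 mm tall: too wide for the pockets; origin centre of underside; leave alone
- spacer: flat grey spacer of the rollers' make, 36 mm across, only 12 mm tall: the wrong part; origin centre of underside; leave alone
- driver: screwdriver lying on the table, 150 mm long, black handle; leave alone
- ply_box: small open plywood box, 70 x 70 x 60 mm; origin centre of underside; leave alone
- bobbin: small black filament bobbin lying flat, 84 mm across, 34 mm tall; origin centre of underside; leave alone
- offcut: plywood offcut lying flat, 80 x 45 x 8 mm; origin centre of underside; leave alone
There are look-alikes about, which are no part of the job. Of the things that look like the loupe, the largest one is meant.

How it is judged:
On the way:
1. the spare stands fully down in the empty pocket and has been let go, before the loupe is taken ((horizontal distance between spare and tray_hole0 below 0.005 m or horizontal distance between spare and tray_hole1 below 0.005 m or horizontal distance between spare and tray_hole2 below 0.005 m or horizontal distance between spare and tray_hole3 below 0.005 m or horizontal distance between spare and tray_hole4 below 0.005 m or horizontal distance between spare and tray_hole5 below 0.005 m) and z of spare in the frame of tray between 0.006 and 0.013 m and angle between spare's own z axis and vertical below 0.12 rad and contact force between each of the arm, the fingers and spare below 0.05 N and distance of loupe from where it was at the start of the episode below 0.03 m), for 0.2 s.
At the end, for the whole second after the job is handed in: Spare upright in the empty pocket (within 5 mm, 3 mm of its floor, 7 deg), untouched; other rollers within 8 mm of their start. Fingers hold the loupe still, touching nothing else: lens within 10 mm of the spare's axis from above, 7 mm of the pointer's height and 7 deg of level ((horizontal distance between spare and tray_hole0 below 0.005 m or horizontal distance between spare and tray_hole1 below 0.005 m or horizontal distance between spare and tray_hole2 below 0.005 m or horizontal distance between spare and tray_hole3 below 0.005 m or horizontal distance between spare and tray_hole4 below 0.005 m or horizontal distance between spare and tray_hole5 below 0.005 m) and z of spare in the frame of tray between 0.006 and 0.013 m and angle between each of spare, loupe's own z axis and vertical below 0.12 rad and contact force between each of the fingers, the arm, loupe and spare below 0.05 N and distance of each of roller0, roller1, roller2, roller3, roller4 from where it was at the start of the episode below 0.008 m and horizontal distance between lens and spare below 0.01 m and z of lens in the frame of mark between -0.007 and 0.007 m and contact force between the fingers and loupe above 1 N and linear speed of loupe below 0.02 m/s and angular speed of loupe below 0.2 rad/s and contact force between loupe and gauge below 0.05 N and contact force between loupe and tray below 0.05 N and contact force between loupe and roller0 below 0.05 N and contact force between loupe and roller1 below 0.05 N and contact force between loupe and roller2 below 0.05 N and contact force between loupe and roller3 below 0.05 N and contact force between loupe and roller4 below 0.05 N); the arm keeps its last pose, push and grip.
It fails at once if a roller already in the tray is displaced by more than 15 mm (distance of any of roller0, roller1, roller2, roller3, roller4 from where it was at the start of the episode above 0.015 m).
It fails at once if the gauge's pointer is shifted by more than 4 mm (distance of mark from where it was at the start of the episode above 0.004 m).
It fails at once if another object on the table is displaced by more than 30 mm (distance of any of fat_roller, spacer, driver, ply_box, bobbin, offcut from where it was at the start of the episode above 0.03 m).
It also fails if it takes over 51 s, if anything falls off the work surface, if the arm or the gripper's body presses on something with over 40 N, if the wrist force passes 120 N, or if a joint passes its speed limit or range.

## Working session

There is one attempt and no reset: what is moved stays moved. The work goes in short steps, Python scripts to look and compute and a tool call to move; the robot and the scene stay as the last step left them, time stands still between calls to the robot, and variables do not carry over. Pictures are saved under pics/ and viewed, and the job is handed in when it is done.

Besides the shell and the picture viewer there is one more tool, called after "Request:" by a JSON object that holds its "api" and its "payload". play_rows: Moves the arm, as the interface text tells. Its arguments: {"type":"object","properties":{"increments":{"type":"array"},"newtons":{"type":"number"}},"required":["increments"]}

```bash
ls; mkdir -p pics; python3 - <<'E'
from station import ctrl
import cv2
print(ctrl.get_obs(), ctrl.tcp_to_grasp)
for n in ("side","top"):
    im=ctrl.camera(n); cv2.imwrite(f"pics/{n}0.png",im[:,:,::-1]); print(n,ctrl.calibration(n))
print(ctrl.calibration("wrist"))
E
```

```text
pics
{'time_s': 0.0, 'qpos': array([-1.22362652e+00,  3.00471709e-01,  1.52156328e+00,  2.13298256e-05,
        1.32070383e+00, -6.65768000e-02]), 'joint_vel': array([-2.35943121e-04,  6.69173202e-04,  5.06238866e-04, -3.57869974e-05,
        1.67350707e-03, -2.40375207e-04]), 'tau': array([ 9.95276991e-05, -5.31810737e+01, -3.52738774e+01,  7.08598411e-02,
        2.44068395e-02, -1.11511808e-04]), 'ee_pos': array([ 0.22105015, -0.50334372,  0.20489353]), 'eef_rot': array([-1.65539673,  1.56964998,  1.89993725]), 'force': array([ 0.35824987, -1.75117088, -0.80093499]), 'moment': array([ 0.01991505, -0.02003194,  0.00281199]), 'grip_width': 0.09418621261243425} 0.0188
side {'fx': 508.8685198815345, 'fy': 508.8685198815345, 'cx': 316.2655380745957, 'cy': 243.06340332039235, 'rvec': array([ 0.87320157, -2.30124946,  1.31727077]), 'tvec': array([0.42976624, 0.28423595, 1.21223832])}
top {'fx': 559.8875878470401, 'fy': 559.8875878470401, 'cx': 321.5030538888748, 'cy': 237.1114052307945, 'rvec': array([ 2.13549458, -2.17458234,  0.17415733]), 'tvec': array([-0.00705894,  0.57168632,  1.35491891])}
{'fx': 394.33315960374864, 'fy': 394.33315960374864, 'cx': 318.26783240443694, 'cy': 246.8089865753806, 'T_tool_cam': array([[-2.75317764e-04, -2.85749132e-01,  9.58304418e-01,
        -1.77712666e-01],
       [ 9.99999260e-01,  1.05657403e-03,  6.02347918e-04,
        -4.81072058e-04],
       [-1.18463995e-03,  9.58303875e-01,  2.85748629e-01,
        -8.44355970e-02],
       [ 0.00000000e+00,  0.00000000e+00,  0.00000000e+00,
         1.00000000e+00]])}
```

View pics/top0.png

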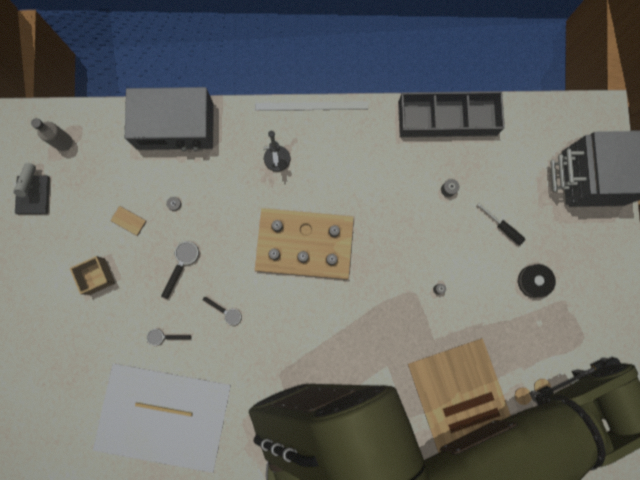

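View pics/side0.png

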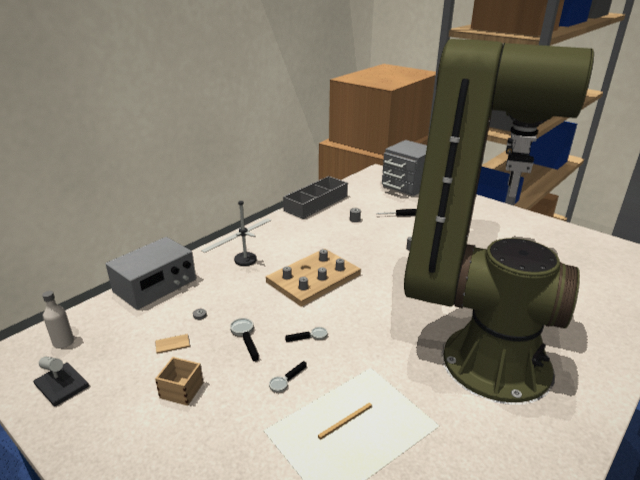

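```bash
cat > h.py <<'E'
import numpy as np, cv2
from station import ctrl
from scipy.spatial.transform import Rotation as R
def cam(name,obs=None):
    c=ctrl.calibration(name); K=np.array([[c['fx'],0,c['cx']],[0,c['fy'],c['cy']],[0,0,1]])
    if name=='wrist':
        o=obs or ctrl.get_obs(); T=np.eye(4); T[:3,:3]=R.from_euler('xyz',o['eef_rot']).as_matrix(); T[:3,3]=o['ee_pos']
        W=T@c['T_tool_cam']; Rw=W[:3,:3]; C=W[:3,3]
    else:
        Rc=cv2.Rodrigues(c['rvec'])[0]; Rw=Rc.T; C=-Rw@c['tvec']
    return K,Rw,C
def ray(name,uv,obs=None):
    K,Rw,C=cam(name,obs); d=Rw@np.linalg.solve(K,[uv[0],uv[1],1]); return C,d/np.linalg.norm(d)
def onz(name,uv,z,obs=None):
    C,d=ray(name,uv,obs); return C+d*(z-C[2])/d[2]
def proj(name,P,obs=None):
    K,Rw,C=cam(name,obs); p=K@(Rw.T@(np.asarray(P)-C)); return p[:2]/p[2]
def tri(rays):
    A=np.zeros((3,3));b=np.zeros(3)
    for C,d in rays:
        M=np.eye(3)-np.outer(d,d);A+=M;b+=M@C
    P=np.linalg.solve(A,b)
    return P,[np.linalg.norm((np.eye(3)-np.outer(d,d))@(P-C)) for C,d in rays]
E
python3 - <<'E'
from h import *
for n,uv,z in [("spare",(440,289),.04),("fat",(450,187),.04),("spacer",(174,203),.012),("pocket",(306,229),.022),("lens",(187,253),.012),("handle end",(168,296),.012),("gauge",(277,160),.0)]:
    print(n,onz("top",uv,z).round(4))
t=cv2.imread("pics/top0.png"); s=cv2.imread("pics/side0.png")
cv2.imwrite("pics/tg.png",cv2.resize(t[110:290,230:370],None,fx=4.2,fy=3.3,interpolation=2)) 
a=cv2.resize(t[120:290,235:365],None,fx=3.5,fy=3.5,interpolation=2)
b=cv2.resize(s[190:310,200:300],None,fx=3.4,fy=3.4,interpolation=2)
cc=np.zeros((600,800,3),np.uint8); cc[:a.shape[0],:a.shape[1]]=a; cc[:b.shape[0],460:460+b.shape[1]]=b
cv2.imwrite("pics/z1.png",cc)
E
```

```text
spare [ 0.4371 -0.3078  0.04  ]
fat [ 0.6946 -0.3461  0.04  ]
spacer [0.6702 0.3576 0.012 ]
pocket [0.5957 0.0211 0.022 ]
lens [0.5409 0.3225 0.012 ]
handle end [0.4336 0.3682 0.012 ]
gauge [0.7832 0.0943 0.    ]
```

View pics/z1.png

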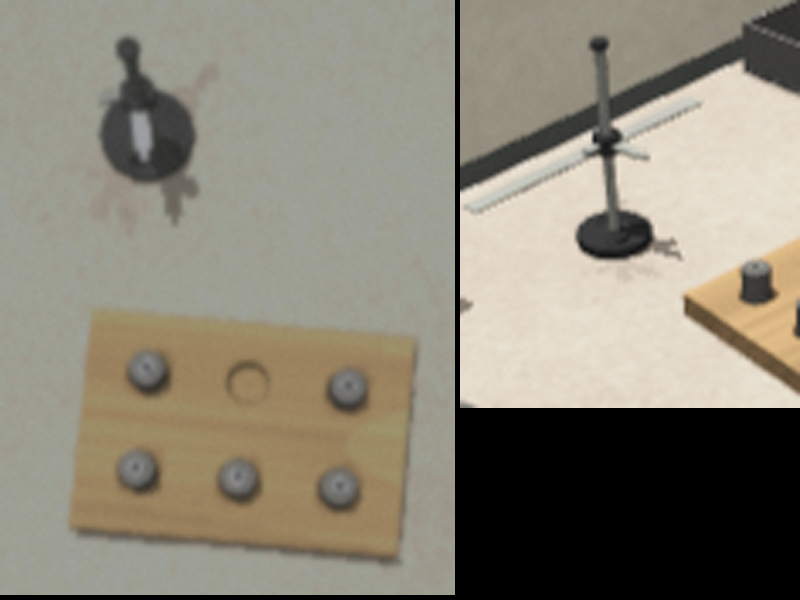

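```bash
python3 - <<'E'
from h import *
print(tri([ray("top",(275.9,165.7)),ray("side",(255.3,236.2))]))
# knob top check & base
print(tri([ray("top",(235+127/3.5,120+46/3.5)),ray("side",(200+139/3.4,190+43/3.4))]))
r=[onz("top",(235+u/3.5,120+v/3.5),.05) for u,v in [(148,369),(348,385),(138,468),(238,477),(339,487)]]
print(np.round(r,4), "dists",np.linalg.norm(r[0]-r[1]),np.linalg.norm(r[2]-r[4]),np.linalg.norm(r[0]-r[2]))
print("pocket", (r[0]+r[1])/2, onz("top",(235+247/3.5,120+383/3.5),.022))
o=ctrl.get_obs(); print(R.from_euler('xyz',o['eef_rot']).as_matrix().round(3))
t=cv2.imread("pics/top0.png")
a=cv2.resize(t[260:320,400:480],None,fx=5,fy=5,interpolation=2)
b=cv2.resize(t[230:310,140:220],None,fx=5,fy=5,interpolation=2)
cc=np.zeros((400,800,3),np.uint8); cc[:300,:400]=a; cc[:,400:]=b; cv2.imwrite("pics/z2.png",cc)
E
```

```text
(array([0.73834771, 0.09028398, 0.10368904]), [np.float64(0.0008827040632650054), np.float64(0.0008827040632649464)])
(array([0.78771737, 0.09432643, 0.20027792]), [np.float64(0.0006046186946409312), np.float64(0.000604618694640903)])
[[ 0.6013  0.0919  0.05  ]
 [ 0.5875 -0.0497  0.05  ]
 [ 0.5308  0.0995  0.05  ]
 [ 0.5232  0.0293  0.05  ]
 [ 0.5149 -0.0417  0.05  ]] dists 0.14229330867720794 0.14212431750869853 0.07091616854725472
pocket [0.59441656 0.02111117 0.05      ] [0.59457017 0.02216337 0.022     ]
[[-0.     0.402 -0.916]
 [ 0.001 -0.916 -0.402]
 [-1.    -0.001 -0.   ]]
```

View pics/z2.png

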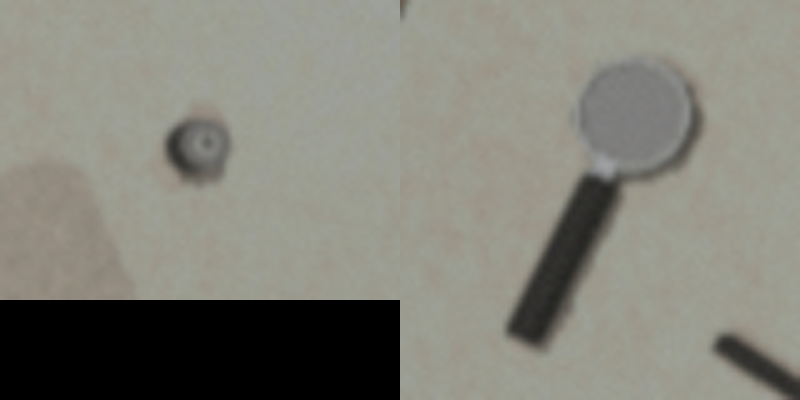

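Request:
{"api": "play_rows", "payload": {"increments": [[[110,0.45,-0.77,-2.3,0],[110,0.45,-0.77,-2.3,0],[110,0.45,-0.77,-2.3,0],[110,0.45,-0.77,-2.3,0],[110,0.45,-0.77,-2.3,0],[110,0.45,-0.77,-2.3,0],[110,0.45,-0.77,-2.3,0],[110,0.45,-0.77,-2.3,0],[110,0.45,-0.77,-2.3,0],[110,0.45,-0.77,-2.3,0],[110,0.45,-0.77,-2.3,0],[110,0.45,-0.77,-2.3,0]]], "newtons": 15}}

```text
time_s: 1.1
ee_pos: [0.4374, -0.307, 0.151]
eef_rot: [-1.085, 1.57, 2.47]
force: [0.0, 0.8, 0.5]
grip_width: 0.0534
```

```bash
cat > look.py <<'E'
import sys
from h import *
o=ctrl.get_obs(); im=ctrl.camera("wrist")[:,:,::-1]; cv2.imwrite(f"pics/{sys.argv[1]}.png",im)
np.save("o.npy",o,allow_pickle=True)
print(o['time_s'],o['ee_pos'].round(4),R.from_euler('xyz',o['eef_rot']).as_matrix().round(3).tolist(),o['grip_width'],o['qpos'].round(2))
E
python3 look.py w1; python3 -c "
from h import *
for p in [(.437,-.308,.04),(.437,-.308,0)]: print(proj('wrist',p))"
```

```text
1.1 [ 0.4374 -0.307   0.151 ] [[-0.0, 0.402, -0.916], [0.0, -0.916, -0.402], [-1.0, -0.0, 0.0]] 0.05342321777979112 [-0.68  0.32  1.63 -0.    1.19  0.48]
[321.87082944 249.60896942]
[321.53282142 236.01142732]
```

View pics/w1.png

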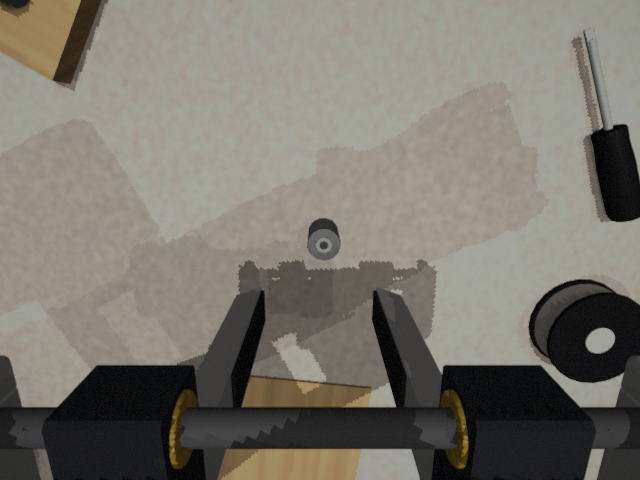

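```bash
python3 - <<'E'
from h import *
o=np.load("o.npy",allow_pickle=True).item()
p=onz("wrist",(323.5,244.5),.04,o); M=R.from_euler('xyz',o['eef_rot']).as_matrix()
print(p, (M.T@(p-o['ee_pos'])*100).round(2), np.linalg.norm(onz("wrist",(307.5,244),.04,o)-onz("wrist",(340,244),.04,o)))
E
```

```text
[ 0.4389766 -0.3102382  0.04     ] [11.1   0.37 -0.02] 0.024776294727393598
```

Request:
{"api": "play_rows", "payload": {"increments": [[[110,2.5,0.35,0,0],[110,3,0,0,0],[110,3,0,0,0],[110,2.5,0,0,0],[110,1.5,0,0,0],[110,1,0,0,0],[110,0,0,0,0],[255,0,0,0,0],[255,0,0,0,0],[255,0,0,0,0],[255,0,0,0,0],[255,0,0,0,0]]], "newtons": 15}}

```text
time_s: 2.15
ee_pos: [0.4384, -0.3114, 0.0172]
eef_rot: [2.063, 1.57, -0.665]
force: [-0.7, 0.4, 5.0]
grip_width: 0.0256
```

Request:
{"api": "play_rows", "payload": {"increments": [[[255,0,0,0,0],[255,0,0,0,0]]]}}

```text
time_s: 2.32
ee_pos: [0.4384, -0.3114, 0.0172]
eef_rot: [2.062, 1.57, -0.666]
force: [-1.1, 0.4, 7.0]
grip_width: 0.0255
```

Request:
{"api": "play_rows", "payload": {"increments": [[[255,-2,0,0,0],[255,-3,0,0,0],[255,-3,0,0,0],[255,-2,0,0,0]]]}}

```text
time_s: 2.65
ee_pos: [0.4385, -0.3115, 0.1192]
eef_rot: [2.045, 1.569, -0.683]
force: [-0.5, -0.2, -0.9]
grip_width: 0.0254
```

Request:
{"api": "play_rows", "payload": {"increments": [[[255,0,-2.02,-1.95,0],[255,0,-2.02,-1.95,0],[255,0,-2.02,-1.95,0],[255,0,-2.02,-1.95,0],[255,0,-2.02,-1.95,0],[255,0,-2.02,-1.95,0],[255,0,-2.02,-1.95,0],[255,0,-2.02,-1.95,0],[255,0,-2.02,-1.95,0],[255,0,-2.02,-1.95,0],[255,0,-2.02,-1.95,0],[255,0,-2.02,-1.95,0]]]}}

```text
time_s: 3.65
ee_pos: [0.5551, 0.0062, 0.1165]
eef_rot: [1.868, 1.571, -0.859]
force: [0.3, -0.8, -0.2]
grip_width: 0.0257
```

Request:
{"api": "play_rows", "payload": {"increments": [[[255,0,0,0,0],[255,0,0,0,0],[255,0,0,0,0]]]}}

```text
time_s: 3.9
ee_pos: [0.5546, 0.0045, 0.1163]
eef_rot: [-0.142, 1.57, -2.87]
force: [-0.0, -0.8, 0.2]
grip_width: 0.0255
```

```bash
python3 look.py w2
```

```text
3.9 [0.5546 0.0045 0.1163] [[-0.0, 0.402, -0.916], [-0.0, -0.916, -0.402], [-1.0, -0.0, 0.0]] 0.02549859438637334 [-0.06  0.4   1.61 -0.    1.14  1.1 ]
```

View pics/w2.png

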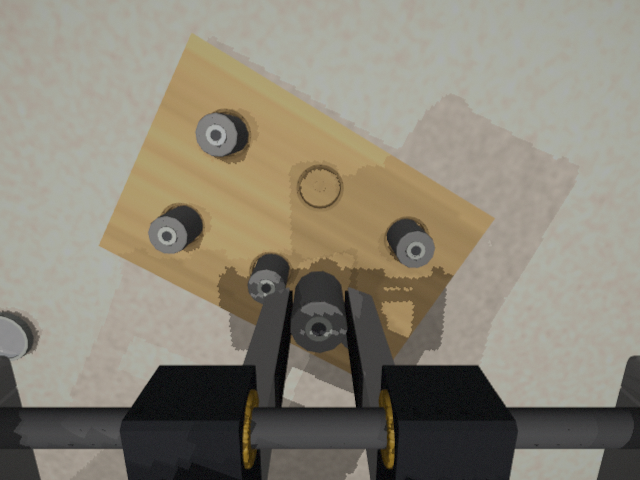

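```bash
python3 - <<'E'
from h import *
o=np.load("o.npy",allow_pickle=True).item(); M=R.from_euler('xyz',o['eef_rot']).as_matrix()
pk=onz("wrist",(320.5,186.5),.022,o); 
sp=onz("wrist",(318.5,327),o['ee_pos'][2]+.0228,o)
r=[onz("wrist",u,.05,o) for u in [(215.5,134.5),(415,250),(167,236),(266,288)]]
print(pk,sp,"mean rollers",(r[0]+r[1])/2, np.linalg.norm(r[0]-r[1]),np.linalg.norm(r[0]-r[2]))
print((M.T@(pk-o['ee_pos'])*100).round(2),(M.T@(sp-o['ee_pos'])*100).round(2))
print((M.T@((r[0]+r[1])/2-o['ee_pos'])*100).round(2), np.round(r,4))
E
```

```text
[0.59779008 0.02220085 0.022     ] [0.55613489 0.00543652 0.13912845] mean rollers [0.59639161 0.02247156 0.05      ] 0.1431606154323633 0.07201384909762475
[ 9.43  0.12 -4.67] [-2.28 -0.02 -0.17]
[ 6.63  0.04 -4.55] [[ 0.6043  0.0936  0.05  ]
 [ 0.5885 -0.0487  0.05  ]
 [ 0.5327  0.1011  0.05  ]
 [ 0.5249  0.0298  0.05  ]]
```

Request:
{"api": "play_rows", "payload": {"increments": [[[255,0,0.08,-2.2,0],[255,0,0,-2.2,0],[255,2,0,0,0],[255,2.5,0,0,0],[255,2,0,0,0],[255,0.6,0,0,0],[255,0,0,0,0],[255,0,0,0,0]]]}}

```text
time_s: 4.62
ee_pos: [0.5958, 0.0212, 0.0464]
eef_rot: [2.691, 1.57, -0.038]
force: [1.1, 0.2, 0.2]
grip_width: 0.0256
```

```bash
python3 look.py w3
```

```text
4.6167 [0.5958 0.0212 0.0464] [[0.001, 0.401, -0.916], [-0.0, -0.916, -0.401], [-1.0, 0.0, -0.001]] 0.025637253152399175 [-0.03  0.57  1.53 -0.    1.04  1.13]
```

View pics/w3.png

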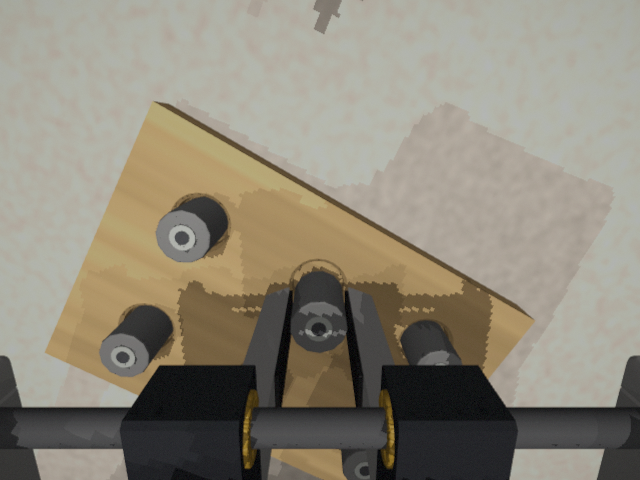

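```bash
python3 - <<'E'
from h import *
o=np.load("o.npy",allow_pickle=True).item(); M=R.from_euler('xyz',o['eef_rot']).as_matrix()
L=lambda uv,z:(M.T@(onz("wrist",uv,z,o)-o['ee_pos'])*100).round(2)
print("rim back",L((318,260),.022)+[0,0,1.45],"roller bottom",L((318,268),.0292)+[0,0,1.3],"roller top c",L((319,328),.0692))
print("r0",L((182,238),.05))
im=cv2.imread("pics/w3.png"); cv2.imwrite("pics/w3z.png",cv2.resize(im[240:360,250:390],None,fx=5,fy=5,interpolation=2))
E
```

```text
rim back [ 2.44 -0.05 -0.22] roller bottom [ 1.72 -0.05 -0.17] roller top c [-2.28 -0.   -0.13]
r0 [-0.36 -6.27 -3.67]
```

View pics/w3z.png

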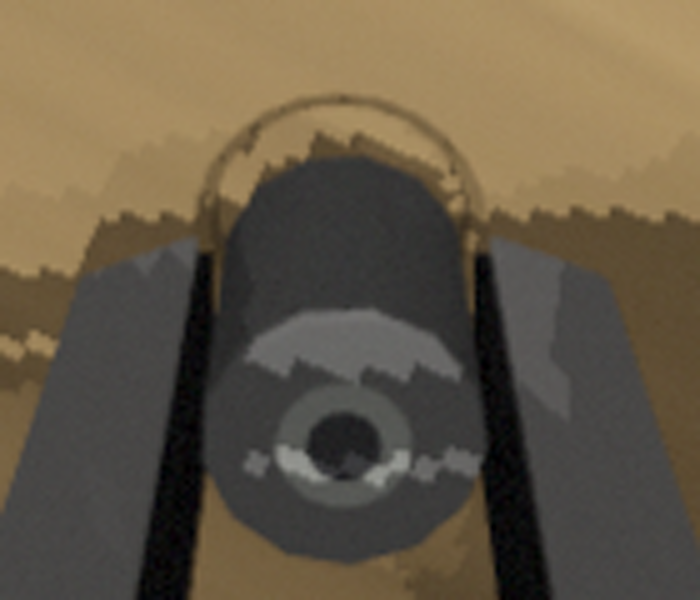

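Request:
{"api": "play_rows", "payload": {"increments": [[[255,0,-0.03,-0.08,0],[255,0.3,0,0,0],[255,0.3,0,0,0],[255,0.3,0,0,0],[255,0.2,0,0,0],[255,0,0,0,0]]]}}

```text
time_s: 5.17
ee_pos: [0.5958, 0.0224, 0.0339]
eef_rot: [-0.428, 1.57, 3.127]
force: [-0.8, 0.3, -0.5]
grip_width: 0.0257
```

Request:
{"api": "play_rows", "payload": {"increments": [[[255,0.25,0,0,0],[255,0.2,0,0,0],[255,0.15,0,0,0],[255,0,0,0,0]]]}}

```text
time_s: 5.5
ee_pos: [0.5959, 0.0224, 0.028]
eef_rot: [-0.475, 1.57, 3.081]
force: [0.6, -0.5, -0.0]
grip_width: 0.0255
```

Request:
{"api": "play_rows", "payload": {"increments": [[[255,0.1,0,0,0],[255,0,0,0,0],[150,0,0,0,0],[150,0,0,0,0],[150,0,0,0,0]]]}}

```text
time_s: 5.92
ee_pos: [0.5962, 0.0224, 0.0276]
eef_rot: [2.732, 1.571, 0.004]
force: [0.2, 0.2, -0.1]
grip_width: 0.0386
```

Request:
{"api": "play_rows", "payload": {"increments": [[[140,-1,0,0,0],[140,-3,0,0,0],[140,-3,0,0,0],[110,-3,0,0,0],[110,-1,0,3,0],[110,0,0,3,0],[110,0,0,0,0],[110,0,0,0,0]]]}}

```text
time_s: 6.58
ee_pos: [0.5408, -0.0021, 0.1388]
eef_rot: [2.661, 1.569, -0.068]
force: [0.7, -0.8, 0.1]
grip_width: 0.0533
```

```bash
python3 look.py w4
```

```text
6.5833 [ 0.5408 -0.0021  0.1388] [[0.001, 0.401, -0.916], [-0.0, -0.916, -0.401], [-1.0, 0.001, -0.001]] 0.053322613611202545 [-0.07  0.34  1.63  0.    1.17  1.09]
```

View pics/w4.png

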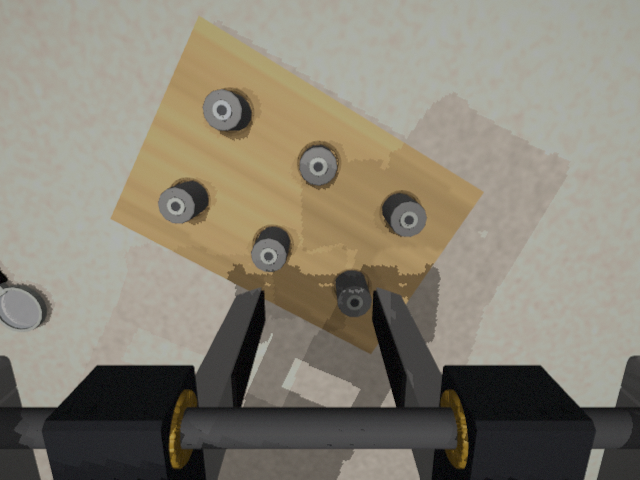

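```bash
python3 - <<'E'
from h import *
o=np.load("o.npy",allow_pickle=True).item()
im=cv2.imread("pics/w4.png")
cc=np.zeros((400,800,3),np.uint8)
for i,(u,v) in enumerate([(222,110),(318,166),(408,219),(176,206),(268,256)]):
    cc[(i//3)*200:(i//3)*200+200,(i%3)*200:(i%3)*200+200]=cv2.resize(im[v-20:v+20,u-20:u+20],None,fx=5,fy=5,interpolation=2)
cv2.imwrite("pics/w4z.png",cc)
q=[onz("wrist",u,.05,o) for u in [(222,110),(318.5,166.5),(408.5,219),(176,206),(268,256)]]
print(np.round(q,4),(q[0]+q[2])/2, q[4]+q[0]-q[3])
# gauge tip, top camera again
t=ctrl.camera("top")[:,:,::-1]; cv2.imwrite("pics/top1.png",t)
E
```

```text
[[ 0.6042  0.0932  0.05  ]
 [ 0.5965  0.0225  0.05  ]
 [ 0.5888 -0.0488  0.05  ]
 [ 0.5329  0.101   0.05  ]
 [ 0.5248  0.0301  0.05  ]] [0.59648985 0.0222138  0.05      ] [0.59605545 0.02237986 0.05      ]
```

View pics/w4z.png

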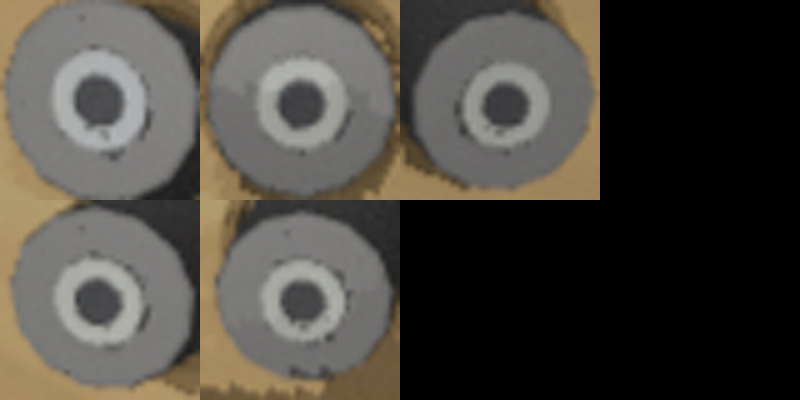

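```bash
python3 - <<'E'
from h import *
l=onz("top",(187.2,253.2),.015);a=onz("top",(180.4,265.6),.024);b=onz("top",(165.4,296.4),.024)
print(l,a,b,np.linalg.norm(a-b),np.degrees(np.arctan2(*(a-b)[1::-1])),np.degrees(np.arctan2(*(l-b)[1::-1])),(a+b)/2,np.linalg.norm((l-(a+b)/2)[:2]))
o=ctrl.get_obs();M=R.from_euler('xyz',o['eef_rot']).as_matrix()
print(((a+b)/2-o['ee_pos'])@M*100)
E
```

```text
[0.54001695 0.32134219 0.015     ] [0.50808485 0.33578663 0.024     ] [0.43224162 0.37148936 0.024     ] 0.08382648950967624 -25.20842061800861 -24.95225870323681 [0.47016323 0.353638   0.024     ] 0.07695817398036227
[ 11.40167312 -35.41389975  -7.71113294]
```

Request:
{"api": "play_rows", "payload": {"increments": [[[110,-2.7,0,0,0],[110,-2.7,0,0,0],[110,-2.6,0,0,0],[110,0,0,-3.3,0],[110,0,0,-3.3,0],[110,0,0,-3.3,0],[110,0,0,0,0],[110,0,0,0,0]]]}}

```text
time_s: 7.35
ee_pos: [0.6327, 0.039, 0.2158]
eef_rot: [-0.426, 1.569, 3.131]
force: [0.0, -0.2, 0.5]
grip_width: 0.0532
```

```bash
python3 look.py w5; python3 -c "
from h import *
print(proj('wrist',(.738,.09,.104)))"
```

```text
7.35 [0.6327 0.039  0.2158] [[-0.002, 0.403, -0.915], [0.0, -0.915, -0.403], [-1.0, -0.001, 0.002]] 0.053196318375576944 [0.   0.48 1.24 0.   1.42 1.16]
[312.48693452  77.81546843]
```

View pics/w5.png

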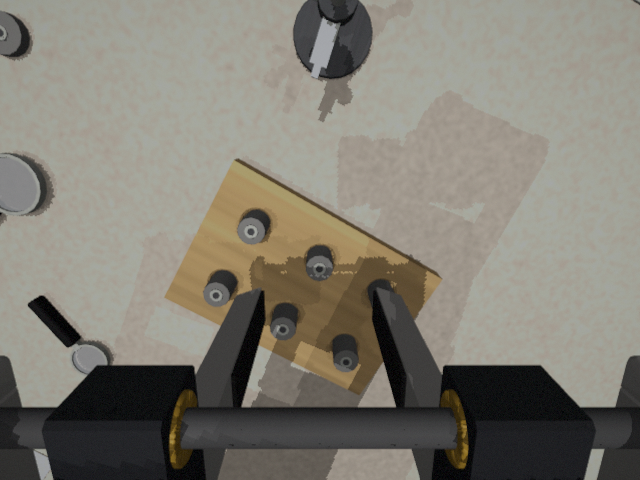

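```bash
python3 - <<'E'
from h import *
o=np.load("o.npy",allow_pickle=True).item()
w=ray("wrist",(316,76),o);t=ray("top",(275.9,165.7));s=ray("side",(255.3,236.2))
for r in ([w,t],[w,s],[t,s],[w,t,s]): print(tri(r))
im=cv2.imread("pics/w5.png");b=cv2.imread("pics/side0.png");a=cv2.imread("pics/top0.png")
z=lambda i,u,v:cv2.resize(i[v-20:v+20,u-20:u+20],None,fx=6,fy=6,interpolation=2)
cv2.imwrite("pics/tip.png",np.hstack([z(im,316,70),z(a,276,160),z(b,250,234)]))
# loupe lens
print(onz("wrist",(16,184),.014,o))
E
```

```text
(array([0.74141017, 0.090345  , 0.09536055]), [np.float64(0.0010293112411926372), np.float64(0.0010293112411926375)])
(array([0.74025344, 0.08845274, 0.10201517]), [np.float64(0.0007134488746517144), np.float64(0.0007134488746517167)])
(array([0.73834771, 0.09028398, 0.10368904]), [np.float64(0.0008827040632650054), np.float64(0.0008827040632649464)])
(array([0.73962621, 0.08951969, 0.1026855 ]), [np.float64(0.001212841189905406), np.float64(0.001432047462121418), np.float64(0.001109197731309981)])
[0.54608852 0.31818586 0.014     ]
```

View pics/tip.png

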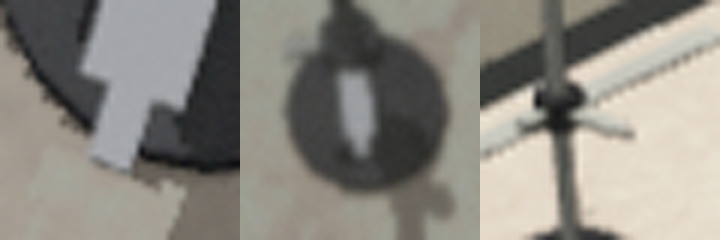

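```bash
python3 - <<'E'
from h import *
o=np.load("o.npy",allow_pickle=True).item()
w=ray("wrist",(314.7,77.2),o);t=ray("top",(276.2,166.2));s=ray("side",(255.6,236.2))
for r in ([w,t],[w,s],[t,s],[w,t,s]): print(tri(r))
b=ctrl.camera("side")[:,:,::-1]
cv2.imwrite("pics/s1z.png",cv2.resize(b[240:300,260:370],None,fx=7,fy=7,interpolation=2))
q=proj("side",(.604,.093,.05)); print("roller0 top", q, (q-[260,240])*7)
q=proj("side",(.5965,.0225,.05)); print("spare top", (q-[260,240])*7)
E
```

```text
(array([0.74051428, 0.09032767, 0.09392192]), [np.float64(0.00041442103900149875), np.float64(0.00041442103900151924)])
(array([0.7389538 , 0.08873941, 0.1026498 ]), [np.float64(0.0009725345103538085), np.float64(0.0009725345103537811)])
(array([0.73726224, 0.08972627, 0.10380075]), [np.float64(0.0006293320416299427), np.float64(0.0006293320416298803)])
(array([0.73841871, 0.08938841, 0.10304623]), [np.float64(0.001176575099803658), np.float64(0.0009072093346367237), np.float64(0.0011071137578360102)])
roller0 top [287.05630449 267.9919628 ] [189.39413144 195.9437396 ]
spare top [318.18624649 134.27574594]
```

View pics/s1z.png

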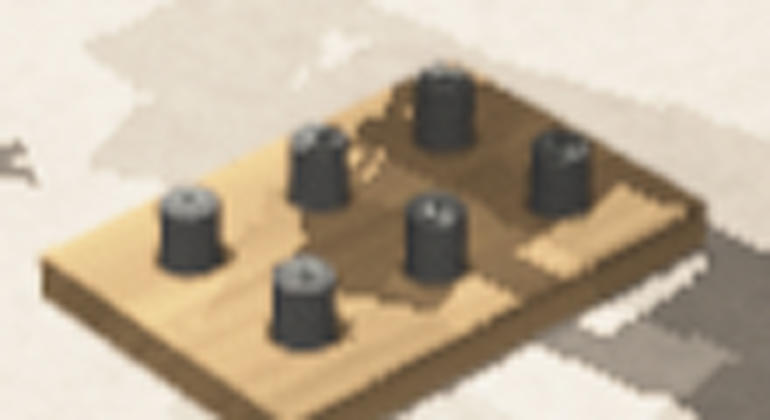

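Request:
{"api": "play_rows", "payload": {"increments": [[[110,0,-2.96,0.2,0],[110,0,-2.96,0.2,0],[110,0,-2.96,0.2,0],[110,0,-2.96,0.2,0],[110,0,-2.96,0.2,0],[110,0,-2.96,0.2,0],[110,0,-2.96,0.2,0],[110,0,-2.96,0.2,0],[110,0,-2.96,0.2,0],[110,0,-2.96,0.2,0],[110,0,-2.96,0.2,0],[110,0,-2.96,0.2,0]]]}}

```text
time_s: 8.45
ee_pos: [0.4659, 0.3542, 0.2183]
eef_rot: [-3.019, 1.57, 0.536]
force: [-0.8, 0.5, -0.3]
grip_width: 0.0533
```

Request:
{"api": "play_rows", "payload": {"increments": [[[110,0,0,0,-7],[110,0,0,0,-7],[110,0,0,0,-7],[110,0,0,0,-7],[110,0,0,0,-7],[110,0,0,0,-7],[110,0,0,0,-7],[110,0,0,0,-7],[110,0,0,0,-7],[110,0,0,0,-7],[110,0,0,0,-7],[110,0,0,0,-7]]]}}

```text
time_s: 9.45
ee_pos: [0.4668, 0.353, 0.2182]
eef_rot: [1.806, 1.57, 0.549]
force: [-1.2, -0.1, 0.9]
grip_width: 0.0536
```

Request:
{"api": "play_rows", "payload": {"increments": [[[110,0,0,0,-7],[110,0,0,0,-7],[110,0,0,0,-7],[110,0,0,0,-7],[110,0,0,0,-7],[110,0,0,0,-7],[110,0,0,0,-5],[110,0,0,0,0],[110,0,0,0,0],[110,0,0,0,0]]]}}

```text
time_s: 10.28
ee_pos: [0.4669, 0.3533, 0.2178]
eef_rot: [1.013, 1.57, 0.568]
force: [-0.4, 1.0, 1.5]
grip_width: 0.0532
```

```bash
python3 look.py w6
```

```text
10.2833 [0.4669 0.3533 0.2178] [[0.0, 0.43, 0.903], [0.0, 0.903, -0.43], [-1.0, 0.0, 0.0]] 0.05315529437264121 [ 0.59  0.37  1.4  -0.    1.37 -0.54]
```

View pics/w6.png

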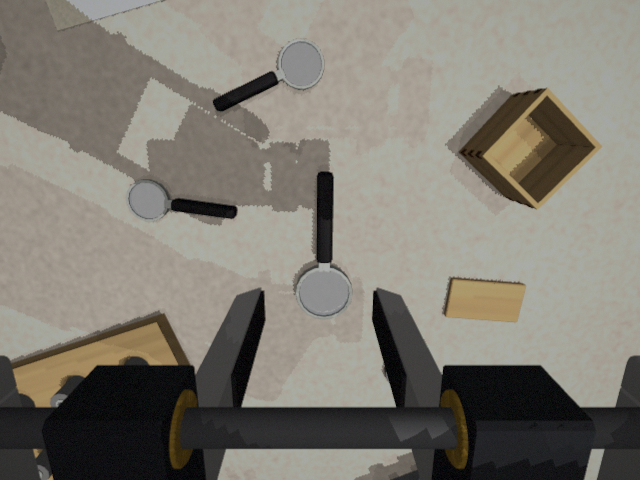

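```bash
python3 - <<'E'
from h import *
o=np.load("o.npy",allow_pickle=True).item(); M=R.from_euler('xyz',o['eef_rot']).as_matrix()
L=lambda uv,z:(M.T@(onz("wrist",uv,z,o)-o['ee_pos'])*100).round(2)
print(L((325,173),.024),L((324,263),.024),L((324,290),.014), onz("wrist",(324,290),.014,o))
E
```

```text
[19.38  0.72 -4.42] [19.39  0.68  4.44] [20.39  0.71  7.76] [0.54011811 0.32639841 0.014     ]
```

Request:
{"api": "play_rows", "payload": {"increments": [[[110,3,0.4,0,0],[110,3,0,0,0],[110,3,0,0,0],[110,3,0,0,0],[110,0,0,0,0],[110,0,0,0,0]]]}}

```text
time_s: 10.83
ee_pos: [0.4684, 0.357, 0.0972]
eef_rot: [-2.103, 1.569, -2.545]
force: [1.1, -0.5, 0.8]
grip_width: 0.0541
```

```bash
python3 look.py w7
```

```text
10.8333 [0.4684 0.357  0.0972] [[-0.002, 0.428, 0.904], [-0.001, 0.904, -0.428], [-1.0, -0.002, -0.001]] 0.05414206205854409 [ 0.59  0.49  1.52 -0.    1.13 -0.54]
```

View pics/w7.png

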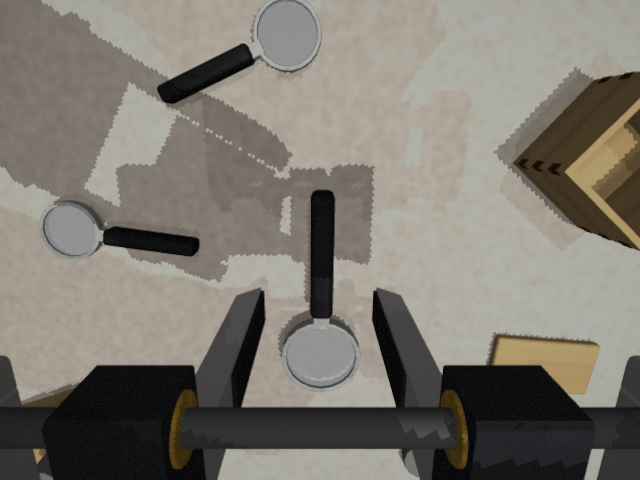

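```bash
python3 - <<'E'
from h import *
o=np.load("o.npy",allow_pickle=True).item(); M=R.from_euler('xyz',o['eef_rot']).as_matrix()
L=lambda uv,z:(M.T@(onz("wrist",uv,z,o)-o['ee_pos'])*100).round(2)
print(L((322.5,190),.024),L((321,319),.024),L((321,354),.014))
E
```

```text
[ 7.33  0.36 -4.64] [7.32 0.29 4.43] [8.31 0.31 7.85]
```

Request:
{"api": "play_rows", "payload": {"increments": [[[110,2.5,0.28,0.5,0],[110,2.5,0,0,0],[110,2,0,0,0],[110,1.3,0,0,0],[110,0.8,0,0,0],[110,0,0,0,0],[110,0,0,0,0]]]}}

```text
time_s: 11.47
ee_pos: [0.4751, 0.3581, 0.0078]
eef_rot: [1.032, 1.569, 0.591]
force: [0.1, -0.1, 0.1]
grip_width: 0.0534
```

Request:
{"api": "play_rows", "payload": {"increments": [[[255,0,0,0,0],[255,0,0,0,0],[255,0,0,0,0],[255,0,0,0,0],[255,0,0,0,0],[255,0,0,0,0],[255,0,0,0,0],[255,0,0,0,0]]], "newtons": 40}}

```text
time_s: 12.13
ee_pos: [0.4745, 0.3576, 0.0066]
eef_rot: [0.909, 1.571, 0.468]
force: [0.1, -1.0, 1.7]
grip_width: 0.0157
```

Request:
{"api": "play_rows", "payload": {"increments": [[[255,-1,0,0,0],[255,-2,0,0,0],[255,-3,0,0,0],[255,-3,0,0,0],[255,-3,0,0,0],[255,-1,0,0,0],[255,0,0,0,0],[255,0,0,0,0]]]}}

```text
time_s: 12.8
ee_pos: [0.4742, 0.3575, 0.1358]
eef_rot: [-2.1, 1.57, -2.542]
force: [-0.9, -0.7, -1.7]
grip_width: 0.0156
```

```bash
python3 look.py w8
```

```text
12.8 [0.4742 0.3575 0.1358] [[-0.0, 0.427, 0.904], [-0.0, 0.904, -0.427], [-1.0, -0.0, -0.0]] 0.015624682381519737 [ 0.58  0.46  1.47 -0.    1.21 -0.55]
```

View pics/w8.png

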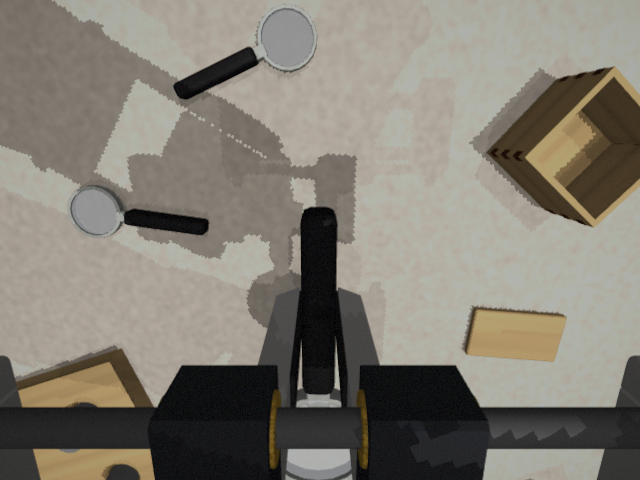

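```bash
python3 - <<'E'
from h import *
o=np.load("o.npy",allow_pickle=True).item(); M=R.from_euler('xyz',o['eef_rot']).as_matrix()
L=lambda uv,z:(M.T@(onz("wrist",uv,z,o)-o['ee_pos'])*100).round(2)
z=o['ee_pos'][2]+.0174
print(L((319,208),z),L((318.5,393),z),L((318.5,405),z-.004))
E
```

```text
[-1.74  0.12 -5.24] [-1.74  0.11  3.71] [-1.34  0.11  4.71]
```

Request:
{"api": "play_rows", "payload": {"increments": [[[255,0,-2.08,1.5,0],[255,0,-2.08,1.5,0],[255,0,-2.08,1.5,0],[255,0,-2.08,1.5,0],[255,0,-2.08,1.5,0],[255,0,-2.08,1.5,0],[255,0,-2.08,1.5,0],[255,0,-2.08,1.5,0],[255,0,-2.08,1.5,0],[255,0,-2.08,1.5,0],[255,0,-2.08,1.5,0],[255,0,-2.08,1.5,0]]]}}

```text
time_s: 13.85
ee_pos: [0.5298, 0.0538, 0.1344]
eef_rot: [-2.669, 1.567, -3.111]
force: [0.5, 1.0, -0.8]
grip_width: 0.0154
```

Request:
{"api": "play_rows", "payload": {"increments": [[[255,0,0,0,0],[255,0,0,0,0],[255,0,0,0,0],[255,0,0,0,0]]]}}

```text
time_s: 14.18
ee_pos: [0.5301, 0.0559, 0.1357]
eef_rot: [-2.732, 1.57, 3.11]
force: [0.0, 0.5, -1.6]
grip_width: 0.0155
```

```bash
python3 look.py w9; python3 - <<'E'
from h import *
for n in("top","side"):
    im=ctrl.camera(n)[:,:,::-1]; cv2.imwrite(f"pics/{n}2.png",im)
E
```

```text
14.1833 [0.5301 0.0559 0.1357] [[-0.001, 0.426, 0.905], [0.0, 0.905, -0.426], [-1.0, -0.001, -0.001]] 0.015483996786605466 [ 0.04  0.33  1.65  0.    1.16 -1.09]
```

View pics/top2.png

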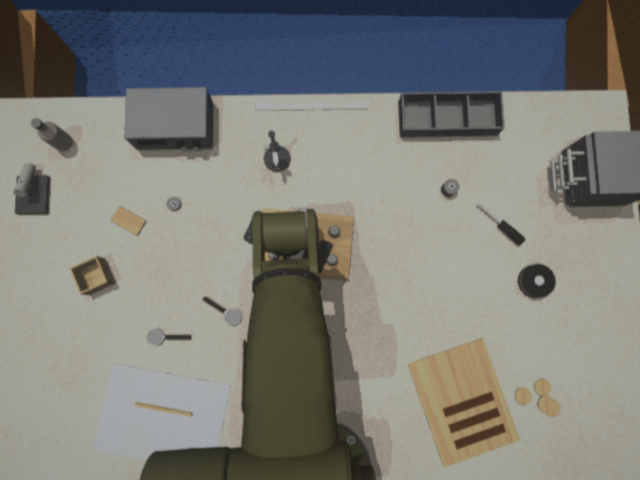

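View pics/side2.png

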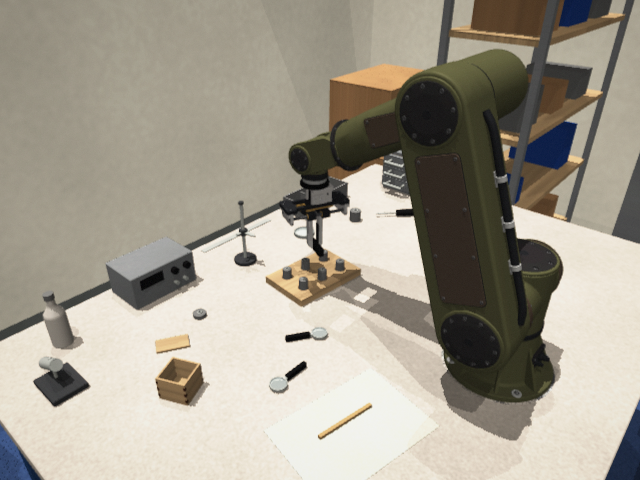

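Request:
{"api": "play_rows", "payload": {"increments": [[[255,1,-0.25,0.12,0],[255,1.2,0,0,0],[255,1,0,0,0],[255,0.6,0,0,0],[255,0,0,0,0],[255,0,0,0,0],[255,0,0,0,0],[255,0,0,0,0],[255,0,0,0,0],[255,0,0,0,0]]]}}

```text
time_s: 15.17
ee_pos: [0.5307, 0.0523, 0.0988]
eef_rot: [0.465, 1.57, 0.023]
force: [0.6, 0.1, -1.9]
grip_width: 0.0157
```

```bash
python3 look.py w10; python3 - <<'E'
from h import *
b=ctrl.camera("side")[:,:,::-1]; cv2.imwrite("pics/side3z.png",cv2.resize(b[200:300,220:370],None,fx=5.3,fy=5.3,interpolation=2))
for P in [(.5965,.0225,.103),(.5965,.0225,.05)]: print((proj("side",P)-[220,200])*5.3)
for a in range(0,360,45):
    P=np.array([.5965+.03*np.cos(np.radians(a)),.0225+.03*np.sin(np.radians(a)),.108]); print(((proj("side",P)-[220,200])*5.3).round())
E
```

```text
15.1667 [0.5307 0.0523 0.0988] [[0.001, 0.427, 0.904], [0.0, 0.904, -0.427], [-1.0, 0.0, 0.001]] 0.015668046454696077 [ 0.03  0.38  1.68 -0.    1.08 -1.1 ]
[452.22473927 232.26384983]
[452.91244377 313.66592192]
[412. 206.]
[398. 226.]
[415. 245.]
[455. 253.]
[493. 243.]
[507. 223.]
[489. 204.]
[450. 197.]
```

View pics/side3z.png

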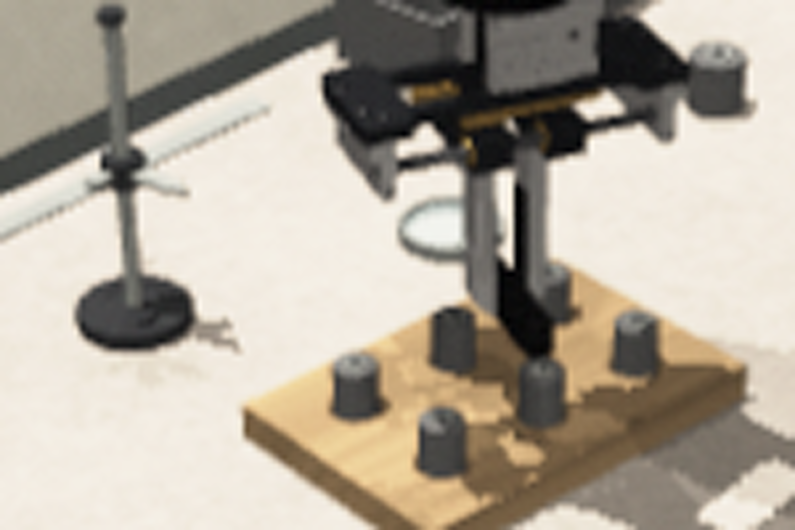

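View pics/w10.png

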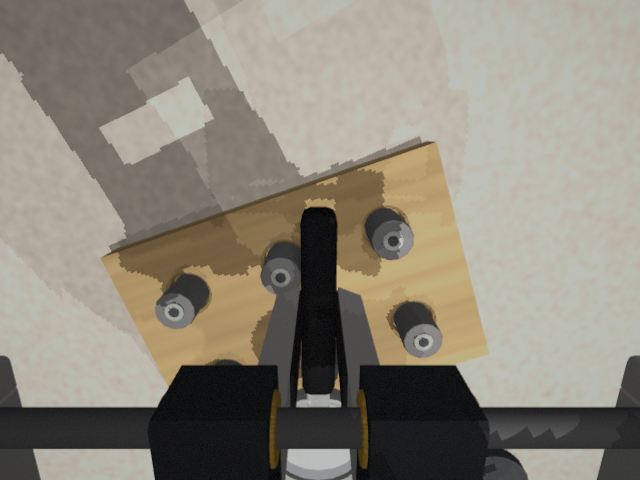

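Request:
{"api": "play_rows", "payload": {"increments": [[[255,0.05,0,0,0],[255,0,0,0,0],[255,0,0,0,0],[255,0,0,0,0],[255,0,0,0,0]]]}}

```text
time_s: 15.68
ee_pos: [0.5306, 0.0523, 0.0979]
eef_rot: [-2.726, 1.571, 3.115]
force: [-0.6, -0.1, -1.1]
grip_width: 0.0158
```

```bash
python3 -c "
from h import *
print(abs(ctrl.get_obs()['joint_vel']).max()); print(ctrl.hand_in())"
```

```text
0.0024442751362927675
the job is handed in; nothing more can be done
None
```

I seated the spare roller in the empty pocket and let go of it. I then took the largest loupe by its handle and handed the job in at about 15.7 s, still holding the loupe still over that roller. The hand-in gave no verdict.

**Spare roller:** The wrist camera put it at (0.5965, 0.0225). That is within about 0.5 mm of the pocket position worked out from the neighbouring rollers. The gripper went down to the seated height without meeting any force.

**Loupe:** The lens height is 103 mm by the final tool reading, and the pointer height is about 103 mm from the cameras. In the side view the lens rim sits where it should for a lens level and centred over the spare. The handle was at 15.8 mm opening with a 40 N grip command, and the arm was still.

**Disagreements:**
- Pairing the side camera with each of the other two put the pointer at 102.6 and 103.8 mm. The top and wrist cameras alone gave 94 mm; I discounted that because they look from nearly the same direction.
- The top and wrist cameras differed by about 7 mm sideways on the loupe handle. A closer look before the grasp settled it.
- The lens itself was partly hidden at the end, so its centring rests on the grip geometry and the side view.

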